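# Seat the keyed tube block in the dry bath

## Robot

A 7-joint arm with a two-finger parallel gripper is mounted at the origin on the work surface. World frame = base frame: x ahead of the robot, y to its left, z up, the work surface at z = 0. Lengths are in m, angles in rad, forces in N, time in s.
With the tool pointing down it reaches from about 0.425 to 0.875 m from the base axis. Payload 8.4 kg.
Tool frame: the origin (TCP) lies at the very end of the fingers, on their centre line; the grasp point (between the pads) lies 19 mm behind it; z points along the fingers, y is the line along which they close (so a half turn about z gives the same grasp; the last joint's range is limited). The gripper opens to 87 mm and grips with 3 to 60 N. Pads are 19 mm wide; open, the fingers measure 117 mm over their backs; the gripper's body (75 mm by 190 mm) begins 51 mm behind the grasp point.
Start: joints at [1.247, 0.333, 0.04, 1.465, -0.013, 1.343, -0.059], TCP at [0.145, -0.634, 0.223] pointing down, gripper open.
Joint ranges: [-2.58, 2.58], [-0.38, 2.09], [-1.3, 1.39], [0.25, 2.4], [-1.5, 4.64], [0.08, 2.09], [-2.65, 2.65]. Speed limits (rad/s): [2.22, 2.22, 2.79, 2.79, 3.14, 3.14, 3.14].

## Interface

Orientations are given as a rotation vector (axis times angle).
In Python, from rig import get_state, cams, job gives the robot as it stands.
- The arm moves only by the tool apply_moves, never from a script. Its argument "moves" is one flat list of numbers, 5 for each row, row after row: the shift along the tool's x, y, z in m, then the turn about the tool's z in rad, then the closure, from 0 (fully open) to 1 (shut). A call has exactly 5 rows; each row shifts and turns the commanded pose from where the row before left it, along the tool's axes as they then stand; what a row does not reach is not made up. A row lasts 1/8 s, in which the tool goes at most 62.5 mm and 10.7 degrees, less where a joint would pass 70% of its speed; a pose out of reach is approached as far as the arm can. A call with a gripper value outside its range is refused whole. The fingers move at their own pace and stop on an object; "grip_force" is the grip in N (left out, the last holds). Time passes only in rows, so rows that do not move let the fingers close, or fill a call up. It gives the time, the measured TCP pose, the force, the opening and the grip force at its end, in the units of the state.
- get_state(): the state, without advancing time (a new reading comes with each control period).
- cams.grab_frame(name): name is "scene" or "top" or "wrist"; returns the picture (480x640x3 uint8, blue, green, red); there is no depth.
- cams.camera_model(name): a dict with "mtx" (3x3 intrinsics, pixels), "R" (3x3) and "t" (3): a world point X has camera coordinates R X + t; the wrist camera has in their place "mount" (4x4, takes a point from camera to tool coordinates, whose origin is the TCP and whose axes are the flange's). Camera axes: x right, y down, z forward; pixel columns grow to the right and rows downward; lengths in m; the calibration is good to about 2 mm. A picture is of the moment at which its call begins: read the wrist's pose just before it. camera_model takes no time and is no camera call.
- job.finish_job(): hands the job in; it is judged then, once.
The state is a dict: "time": time; "q": joint angles; "joint_velocities": joint speeds; "joint_efforts": joint torques, N m; "eef_pos": TCP position; "eef_rot": TCP orientation; "force": force on the tool from outside, world axes, zero at the start; "wrist_torque": the same for the moment, N m; "width": finger opening in m; "grasp_force": force on a finger pad.
Only numpy, scipy, OpenCV 4.12 (cv2) and the standard library are available. Lean on these libraries where they do the work, as an engineer would, in place of code of your own. Each camera call takes 0.05 s, during which the arm holds its last target. There are 200 camera calls.

## Task

Put the aluminium tube block with the blue handle into the empty well of the white dry bath, its blue-marked rib in the well's slot, shuffling it a little if it hangs up, until it stands fully home and level on the well's floor, then let go. Lower it in rather than dropping it from above, and leave the orange- and green-handled blocks where they stand.

Things in the scene. Friction and masses are not known exactly. Their poses are not given: they have to be found in the camera images.
- key_block: Loose aluminium tube block, 180-370 g, body 56 (x) x 44 (y) x 44 mm high; origin at the centre of its underside, z up. Full-height key rib, 14 mm wide, sticks out 20 mm from its +x face (to x=48), blue mark on top. Handle: upright blue plate over the origin, 34 (x) x 16 mm (y), 44 to 84 mm up: grip across the 16 mm, closing along y. Starts upright, yaw within 60 deg of the well's.
- well (a point): Centre of the empty well's floor, 58 mm over the bench, in a fixed white dry bath 200x270x90 mm. z up; x points to the key slot (blue mark at its end). Well: 72 (x) x 60 (y), 32 mm deep, straight walls, open top; slot on +x: 34 wide, on to x=58, as deep. Block origin here, x along x: 8 mm play all round. Full well 130 mm to -y: tubes 29 mm over the top.
- square_block: A bystander to leave alone: loose aluminium block 60 x 60 x 44 mm high with an orange handle plate of the same size (top at 84 mm), no rib. Origin at the centre of its underside.
- round_block: A bystander to leave alone: loose round aluminium block 64 mm in diameter, 44 mm high, with a green handle plate of the same size (top at 84 mm), no rib. Origin at the centre of its underside.
There are look-alikes about, which are no part of the job. What is shaped like the key_block but red is not meant.

How it is judged:
By the outcome, as a careful person would: the job done as asked, in the order asked, and still so for the second after the job is handed in, with the robot touching nothing.
It also fails if it takes over 34 s, if anything falls off the work surface, if the arm or the gripper's body presses on something with over 40 N, if the wrist force passes 120 N, or if a joint passes its speed limit or range.

## Working session

There is one attempt and no reset: what is moved stays moved. The work goes in short steps, Python scripts to look and compute and a tool call to move; the robot and the scene stay as the last step left them, time stands still between calls to the robot, and variables do not carry over. Pictures are saved under pics/ and viewed, at most 10 in all, crops included, and the job is handed in when it is done.

Besides the shell and the picture viewer there is one more tool, called in YAML: its name, and indented under it one key for each argument. apply_moves: Moves the arm, as the interface text tells. Its arguments: {"type":"object","properties":{"moves":{"type":"array"},"grip_force":{"type":"number"}},"required":["moves"]}

```bash
mkdir -p pics; ls
python3 - <<'E'
from rig import get_state,cams,job
import cv2,numpy as np
s=get_state();print({k:np.round(v,3).tolist() for k,v in s.items()})
for n in("top","scene"):
    cv2.imwrite(f"pics/{n}0.png",cams.grab_frame(n))
    m=cams.camera_model(n);print(n,{k:np.round(v,4).tolist() for k,v in m.items()})
print({k:np.round(v,4).tolist() for k,v in cams.camera_model("wrist").items()})
E
```

```text
pics
{'time': 0.0, 'q': [1.247, 0.334, 0.04, 1.466, -0.013, 1.343, -0.058], 'joint_velocities': [-0.0, -0.0, 0.0, -0.001, 0.0, 0.001, 0.0], 'joint_efforts': [0.001, -65.635, 1.336, -40.379, -0.059, 0.045, 0.0], 'eef_pos': [0.145, -0.633, 0.222], 'eef_rot': [-3.12, -0.352, 0.0], 'force': [0.68, -0.025, -0.751], 'wrist_torque': [-0.058, 0.001, 0.0], 'grasp_force': 0.0, 'width': 0.087}
top {'mtx': [[457.0574, 0.0, 318.4614], [0.0, 457.0574, 234.7962], [0.0, 0.0, 1.0]], 'R': [[-0.015, -0.9992, -0.0364], [-0.9957, 0.0182, -0.0907], [0.0913, 0.0348, -0.9952]], 't': [0.1209, 0.4975, 0.7292]}
scene {'mtx': [[451.6167, 0.0, 317.6296], [0.0, 451.6167, 235.9442], [0.0, 0.0, 1.0]], 'R': [[-0.4379, 0.899, 0.0103], [0.7128, 0.3542, -0.6054], [-0.5478, -0.2578, -0.7959]], 't': [0.1298, -0.3402, 0.9885]}
{'mtx': [[411.5223, 0.0, 321.5883], [0.0, 411.5223, 239.9238], [0.0, 0.0, 1.0]], 'mount': [[0.0004, -0.9605, -0.2784, 0.0773], [1.0, 0.0003, 0.0003, 0.0002], [-0.0002, -0.2784, 0.9605, -0.1616], [0.0, 0.0, 0.0, 1.0]]}
```

View pics/top0.png

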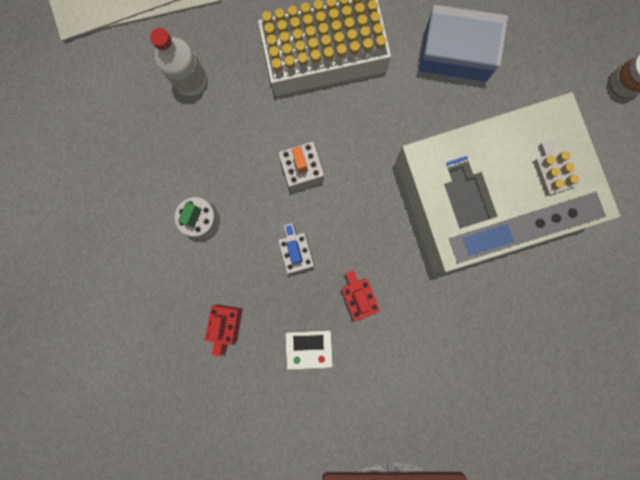

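View pics/scene0.png

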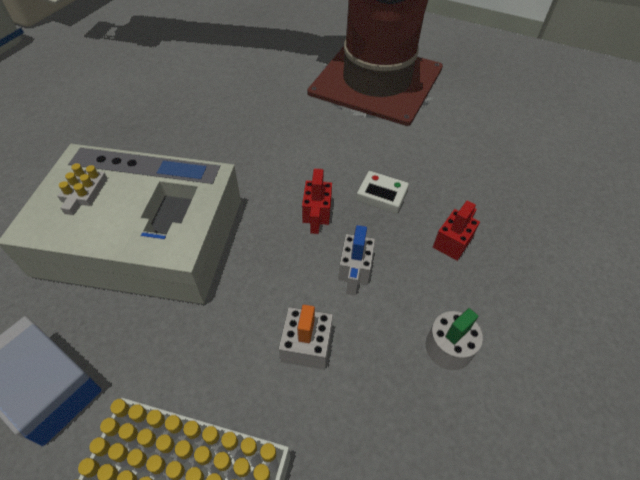

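The top view shows the blue block at about (295,250), with its rib towards (289,230). The well is at about (470,197), with its slot mark at (457,160), up-left. I'll get rough positions from these pixels first and refine them with the wrist camera.

```bash
cat > h.py <<'E'
import numpy as np,cv2
from rig import get_state,cams,job
from scipy.spatial.transform import Rotation as Ro
def cam(n,s=None):
    m=cams.camera_model(n);K=np.array(m["mtx"])
    if n!="wrist": return K,np.array(m["R"]),np.array(m["t"])
    s=s or get_state();T=np.eye(4);T[:3,:3]=Ro.from_rotvec(s["eef_rot"]).as_matrix();T[:3,3]=s["eef_pos"]
    W=np.linalg.inv(T@np.array(m["mount"]));return K,W[:3,:3],W[:3,3]
def proj(c,X):
    K,R,t=c;p=(np.atleast_2d(X)@R.T+t)@K.T;return p[:,:2]/p[:,2:]
def plane(c,uv,z):
    K,R,t=c;C=-R.T@t;d=np.c_[np.atleast_2d(uv),np.ones(len(np.atleast_2d(uv)))]@np.linalg.inv(K).T@R
    return C+d*((z-C[2])/d[:,2])[:,None]
def place(x,y,z,yaw,P):
    c,s=np.cos(yaw),np.sin(yaw);P=np.asarray(P,float)
    return P@np.array([[c,s,0],[-s,c,0],[0,0,1]])+[x,y,z]
def tool():
    s=get_state();R=Ro.from_rotvec(s["eef_rot"]).as_matrix()
    return s,R,np.arctan2(R[1,0],R[0,0])
E
python3 - <<'E'
from h import *
c=cam("top")
print("block handle",plane(c,[[294,251]],.084),"rib mark",plane(c,[[289,230]],.044))
print("bath slot mark, well corners",plane(c,[[457,160],[446,190],[479,170],[496,214],[461,228]],.09))
print("square, round handle",plane(c,[[299,158],[189,214]],.084), plane(c,[[361,298],[217,328]],.084))
s,R,y=tool();print(R.round(3).tolist(),y)
im=cv2.imread("pics/top0.png");sc=cv2.imread("pics/scene0.png")
a=cv2.resize(im[135:285,400:600],(400,300),interpolation=2);b=cv2.resize(im[213:288,250:350],(400,300),interpolation=2)
d=cv2.resize(sc[160:265,80:220],(400,300),interpolation=2);e=cv2.resize(sc[215:305,300:420],(400,300),interpolation=2)
cv2.imwrite("pics/mos.png",np.vstack([np.hstack([a,b]),np.hstack([d,e])]))
E
```

```text
block handle [[0.46995576 0.14808791 0.084     ]] rib mark [[0.50627512 0.15939984 0.044     ]]
bath slot mark, well corners [[ 0.60314279 -0.10095044  0.09      ]
 [ 0.5575684  -0.08263482  0.09      ]
 [ 0.58699683 -0.1330916   0.09      ]
 [ 0.51970408 -0.15502752  0.09      ]
 [ 0.49969634 -0.10248674  0.09      ]]
square, round handle [[0.61370152 0.13888205 0.084     ]
 [0.52982282 0.30981718 0.084     ]] [[0.39788593 0.04834214 0.084     ]
 [0.35603235 0.26534657 0.084     ]]
[[0.975, 0.223, -0.0], [0.223, -0.975, 0.001], [-0.0, -0.001, -1.0]] 0.2247819297411243
```

View pics/mos.png

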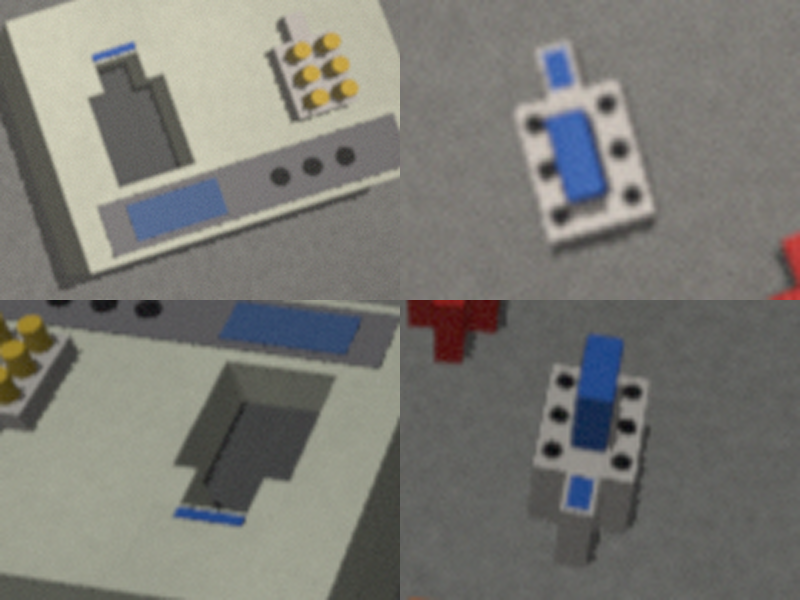

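The mosaic shows the rim corners of the well and slot, and the block's body, rib and handle corners, in both views. I'll fit each pose to these.

```bash
cat > fit.py <<'E'
from h import *
from scipy.optimize import least_squares
T,S=cam("top"),cam("scene")
W=np.array([[58,17],[58,-17],[36,30],[36,17],[36,-17],[36,-30],[-36,-30],[-36,30]])/1e3
W=np.c_[W,np.full(8,.032)]
wt=np.array([[97,64],[139,54],[90,97],[105,92],[147,81],[162,76],[193,163],[120,186]])/2+[400,135]
ws=np.array([[244,518],[180,511],[289,480],[264,478],[199,470],[174,464],[228,362],[335,376]],float)
ws=(ws-[0,300])*.35+[80,160]
B=np.array([[28,22,44],[28,-22,44],[-28,-22,44],[-28,22,44],[48,7,44],[48,-7,44],[17,8,84],[17,-8,84],[-17,-8,84],[-17,8,84]])/1e3
bt=np.array([[116,105],[218,80],[254,216],[151,243],[137,46],[171,40],[147,117],[186,109],[207,190],[172,200]])/4+[250,213]
bs=np.array([[233,174],[134,163],[155,66],[249,81],[194,214],[160,209],[213,104],[178,95],[188,36],[223,40]])*.3+[300,215]
def fit(P,obs,z,x0):
    f=lambda q:np.concatenate([(proj(c,place(q[0],q[1],z,q[2],P))-o).ravel() for c,o in obs])
    r=least_squares(f,x0,loss="soft_l1");return r.x.round(4),np.sqrt((f(r.x)**2).mean()).round(2)
if __name__=="__main__":
    for o in ([(T,wt)],[(S,ws)],[(T,wt),(S,ws)]): print("well",fit(W,o,.058,[.54,-.12,.2]))
    for o in ([(T,bt)],[(S,bs)],[(T,bt),(S,bs)]): print("block",fit(B,o,0,[.47,.148,.2]))
E
python3 fit.py
```

```text
well (array([ 0.5408, -0.1187,  0.2722]), np.float64(0.84))
well (array([ 0.5433, -0.1169,  0.2882]), np.float64(0.83))
well (array([ 0.5419, -0.1181,  0.2811]), np.float64(1.1))
block (array([0.4691, 0.1479, 0.2458]), np.float64(0.55))
block (array([0.4719, 0.15  , 0.2562]), np.float64(0.87))
block (array([0.4701, 0.1488, 0.2551]), np.float64(1.02))
```

apply_moves:
  moves: [0.035, -0.029, 0, 0, 0, 0.05, -0.041, 0, 0, 0, 0.05, -0.041, 0, 0, 0, 0.05, -0.041, 0, 0, 0, 0.05, -0.041, 0, 0, 0]
  grip_force: 20

```text
time: 0.72
eef_pos: [0.3265, -0.398, 0.2224]
eef_rot: [-3.122, -0.352, 0.0]
force: [1.3, -0.3, 0.1]
width: 0.0865
grasp_force: 0.0
```

apply_moves:
  moves: [0.05, -0.041, 0, 0, 0, 0.05, -0.041, 0, 0, 0, 0.05, -0.041, 0, 0, 0, 0.05, -0.041, 0, 0, 0, 0.03, -0.026, 0, 0, 0]

```text
time: 1.35
eef_pos: [0.5036, -0.1671, 0.2224]
eef_rot: [-3.121, -0.357, -0.0]
force: [-0.3, -0.5, 0.3]
width: 0.0867
grasp_force: 0.0
```

apply_moves:
  moves: [0.02, -0.018, 0, 0, 0, 0.02, -0.01, 0, 0, 0, 0, 0, 0, 0, 0, 0, 0, 0, 0, 0, 0, 0, 0, 0, 0]

```text
time: 1.98
eef_pos: [0.5343, -0.1351, 0.2225]
eef_rot: [3.122, 0.35, -0.001]
force: [0.2, 0.3, 0.0]
width: 0.0868
grasp_force: 0.0
```

```bash
cat > snap.py <<'E'
import sys,json
from h import *
s=get_state();im=cams.grab_frame("wrist");n=sys.argv[1]
cv2.imwrite(f"pics/{n}.png",im)
json.dump({k:np.array(v).tolist() for k,v in s.items()},open(f"pics/{n}.json","w"))
print(np.round(s["eef_pos"],4),np.round(s["eef_rot"],4),np.abs(s["joint_velocities"]).max().round(3))
E
python3 snap.py w1
```

```text
[ 0.5343 -0.1351  0.2225] [ 3.1218e+00  3.4980e-01 -6.0000e-04] 0.004
```

View pics/w1.png

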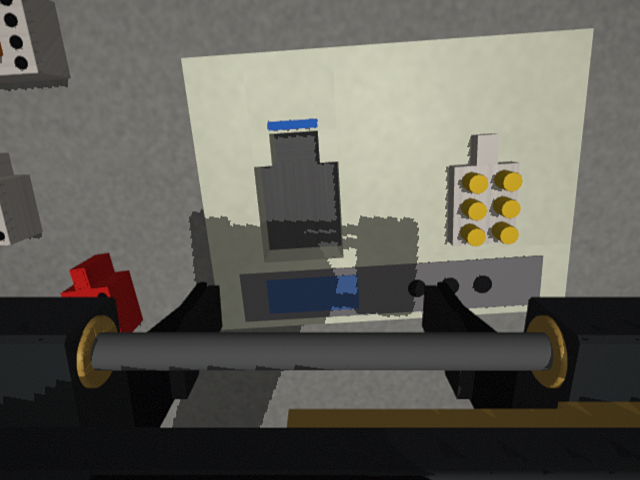

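The wrist view shows the rim corners: slot end (269,133) and (318,131), shoulders (255,166) and (338,162), and the near edge at (265,262) and (343,257).

Run:
```python
from fit import *
import json
s=json.load(open("pics/w1.json"));c=cam("wrist",s)
o=np.array([[269,133],[318,131],[255,166],[271,164],[319,162],[338,162],[343,257],[265,262]],float)
r=fit(W,[(c,o)],.058,[.54,-.12,.28]);print(r)
print(proj(c,place(*r[0][:2],.058,r[0][2],W)).round(0).tolist())
print("all",fit(W,[(c,o),(T,wt),(S,ws)],.058,[.54,-.12,.28]))
```

```text
(array([ 0.5428, -0.1172,  0.2853]), np.float64(0.76))
[[269.0, 133.0], [318.0, 130.0], [254.0, 166.0], [272.0, 165.0], [320.0, 162.0], [338.0, 161.0], [343.0, 258.0], [264.0, 262.0]]
all (array([ 0.5426, -0.1174,  0.2843]), np.float64(1.07))
```

apply_moves:
  moves: [0, -0.058, 0.005, -0.006, 0, 0, -0.058, 0.01, -0.006, 0, 0, -0.058, 0.01, -0.006, 0, 0, -0.058, 0.01, -0.006, 0, 0, -0.058, 0.01, -0.006, 0]

```text
time: 2.65
eef_pos: [0.4664, 0.1488, 0.1776]
eef_rot: [3.116, 0.397, 0.002]
force: [1.2, -0.1, -0.5]
width: 0.087
grasp_force: 0.0
```

apply_moves:
  moves: [0, 0, 0, 0, 0, 0, 0, 0, 0, 0, 0, 0, 0, 0, 0, 0, 0, 0, 0, 0, 0, 0, 0, 0, 0]

```text
time: 3.28
eef_pos: [0.4672, 0.1472, 0.1776]
eef_rot: [-3.116, -0.397, -0.0]
force: [-0.1, 0.1, 0.0]
width: 0.087
grasp_force: 0.0
```

```bash
python3 snap.py w2
```

```text
[0.4672 0.1472 0.1776] [-3.1164e+00 -3.9710e-01 -1.0000e-04] 0.005
```

View pics/w2.png

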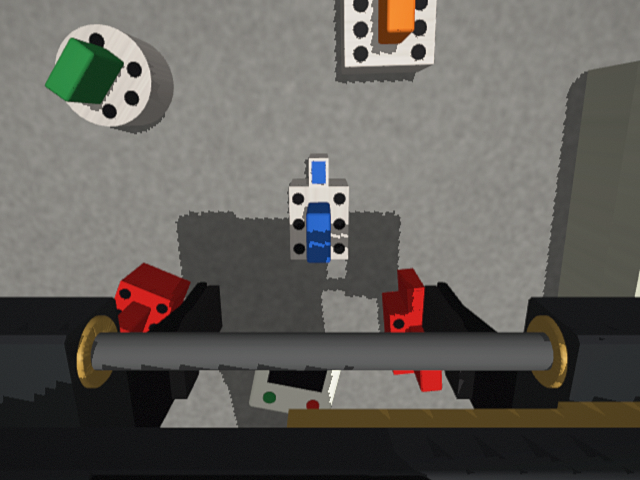

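The wrist view shows body corners at (290,187), (348,186), (349,259) and (290,259), and the rib end at (309,157) and (328,157). The block is nearly aligned with the tool.

Run:
```python
from fit import *
import json
s=json.load(open("pics/w2.json"));c=cam("wrist",s)
o=np.array([[290,187],[348,186],[349,259.],[290,259],[309,157],[328,157]])
r=fit(B[:6],[(c,o)],0,[.47,.15,.25]);print(r,proj(c,place(*r[0][:2],0,r[0][2],B)).round(0).tolist())
q,e=fit(B,[(T,bt),(S,bs)],0,[.47,.15,.25]);q=(q+2*r[0])/3
_,R,y=tool();d=np.r_[q[:2],.050]-s["eef_pos"];print(q,"tool move",(R.T@d).round(4),"turn",y-q[2])
```

```text
(array([0.4711, 0.1497, 0.2612]), np.float64(0.82)) [[288.0, 186.0], [349.0, 185.0], [349.0, 259.0], [290.0, 260.0], [309.0, 157.0], [328.0, 157.0], [306.0, 213.0], [331.0, 212.0], [331.0, 263.0], [307.0, 263.0]]
[0.47076667 0.1494     0.25916667] tool move [ 0.004  -0.0012  0.1276] turn -0.005251358567851749
```

apply_moves:
  moves: [0.004, -0.001, 0.03, -0.005, 0.3, 0, 0, 0.035, 0, 0.5, 0, 0, 0.035, 0, 0.5, 0, 0, 0.0275, 0, 0.5, 0, 0, 0, 0, 0.5]

```text
time: 3.95
eef_pos: [0.4691, 0.1493, 0.0485]
eef_rot: [-3.115, -0.407, 0.006]
force: [0.0, 0.3, 0.6]
width: 0.0474
grasp_force: 0.0
```

apply_moves:
  moves: [0, 0, 0, 0, 0.7, 0, 0, 0, 0, 1, 0, 0, 0, 0, 1, 0, 0, 0, 0, 1, 0, 0, 0, 0, 1]
  grip_force: 30

```text
time: 4.58
eef_pos: [0.4709, 0.15, 0.0506]
eef_rot: [-3.115, -0.407, -0.001]
force: [-0.5, -0.5, 5.8]
width: 0.0154
grasp_force: 30.0
```

apply_moves:
  moves: [0, 0, -0.01, 0, 1, 0, 0, -0.03, 0, 1, 0, 0, -0.035, 0, 1, 0, 0, -0.035, 0, 1, 0, 0, -0.02, 0, 1]
  grip_force: 45

```text
time: 5.2
eef_pos: [0.4709, 0.1501, 0.1822]
eef_rot: [-3.115, -0.407, -0.003]
force: [0.1, -0.1, -2.7]
width: 0.0153
grasp_force: 44.9
```

```bash
cat > to.py <<'E'
import sys
from h import *
# block pose in tool assumed: origin under TCP, yaw offset 0
s,R,y=tool();x=[float(v) for v in sys.argv[1:]]
print("tool move",(R.T@(np.array(x[:3])-s["eef_pos"])).round(4),"turn",round(y-x[3],4),"yaw",y,s["force"],s["width"])
E
python3 to.py .5427 -.1173 .18 .285; python3 snap.py w3
```

```text
tool move [0.0007 0.2768 0.0023] turn -0.0251 yaw 0.2599182303498364 [ 0.05181967 -0.08062662 -2.70214496] 0.015341474715949483
[0.4709 0.1501 0.1822] [-3.1151e+00 -4.0710e-01 -2.8000e-03] 0.311
```

View pics/w3.png

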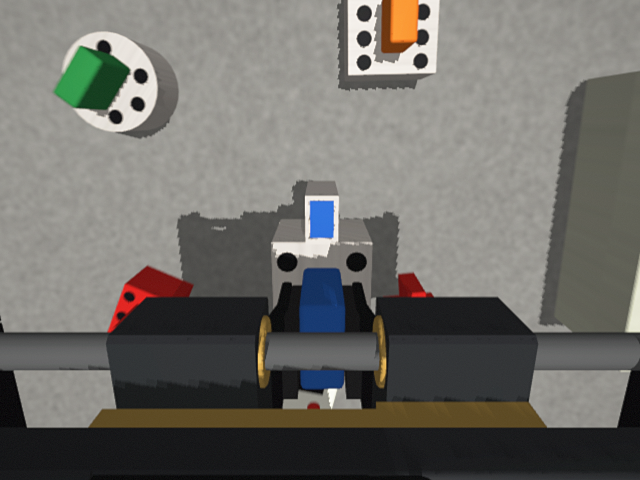

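The block is held straight. The rib's top end corners are at (305,196) and (338,196), and its base is near (305,240) and (338,240). I'll check the in-hand offset.

Run:
```python
from h import *
import json
s=json.load(open("pics/w3.json"));c=cam("wrist",s)
R=Ro.from_rotvec(s["eef_rot"]).as_matrix();p=np.array(s["eef_pos"])
for z in(-.0065,.0):
  print(((plane(c,[[305,196],[338,196],[305,241],[338,241]],p[2]+z)-p)@R).round(4).tolist())
```

```text
[[0.0474, -0.0066, 0.0066], [0.0474, 0.007, 0.0066], [0.0281, -0.0068, 0.0065], [0.0281, 0.0073, 0.0066]]
[[0.0486, -0.0063, 0.0001], [0.0486, 0.0068, 0.0001], [0.03, -0.0065, 0.0001], [0.03, 0.007, 0.0001]]
```

apply_moves:
  moves: [0, 0.03, 0, -0.005, 1, 0, 0.05, 0, -0.005, 1, 0, 0.055, 0, -0.005, 1, 0, 0.055, 0, -0.005, 1, 0, 0.05, 0, -0.005, 1]

```text
time: 5.88
eef_pos: [0.5346, -0.0835, 0.1796]
eef_rot: [-3.11, -0.445, 0.001]
force: [0.3, -0.0, -1.8]
width: 0.0156
grasp_force: 44.9
```

apply_moves:
  moves: [0, 0.025, 0, 0, 1, 0, 0.012, 0, 0, 1, 0, 0, 0, 0, 1, 0, 0, 0, 0, 1, 0, 0, 0, 0, 1]

```text
time: 6.5
eef_pos: [0.5451, -0.1155, 0.1802]
eef_rot: [-3.109, -0.449, -0.0]
force: [-0.9, 0.7, -2.7]
width: 0.0159
grasp_force: 44.9
```

```bash
python3 to.py .5427 -.1173 .16 .285; python3 snap.py w4
```

```text
tool move [-0.0028  0.001   0.0202] turn 0.0018 yaw 0.28681694923601964 [-0.91376473  0.70063268 -2.72061216] 0.01587290323714183
[ 0.5451 -0.1155  0.1802] [-3.1092e+00 -4.4900e-01 -3.0000e-04] 0.006
```

View pics/w4.png

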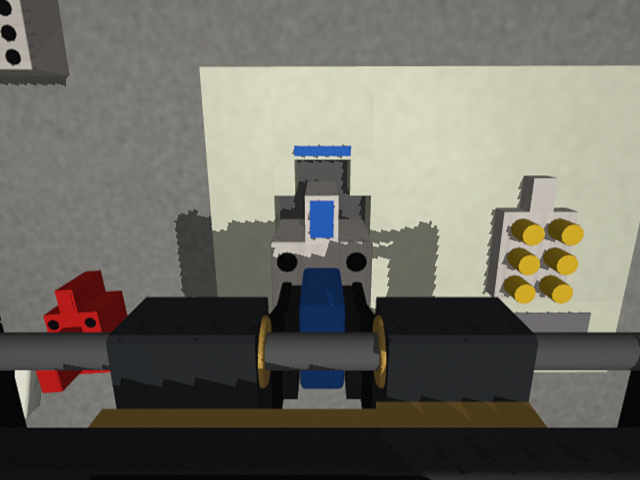

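Hanging over the well, the slot end is at (295,158)–(351,157) and the shoulders are at (275,196) and (371,196). The rib is centred at column 321.5. I'll refine the well estimate from here.

```bash
python3 - <<'E'
from fit import *
import json
s=json.load(open("pics/w4.json"));c=cam("wrist",s)
o=np.array([[295,158],[351,157],[275,196],[295,196],[350,196],[371,196.]])
print(fit(W[:6],[(c,o)],.058,[.54,-.12,.28]))
E
python3 to.py .5427 -.1173 .109 .285
```

```text
(array([ 0.5424, -0.1174,  0.2859]), np.float64(0.89))
tool move [-0.0028  0.0007  0.0713] turn 0.0014 yaw 0.2863616675491229 [-0.20586858 -0.32518523 -1.60919979] 0.01604762310986818
```

apply_moves:
  moves: [-0.003, 0.001, 0.005, 0, 1, 0, 0, 0.012, 0, 1, 0, 0, 0.012, 0, 1, 0, 0, 0.012, 0, 1, 0, 0, 0.012, 0, 1]

```text
time: 7.18
eef_pos: [0.5424, -0.1187, 0.1259]
eef_rot: [-3.109, -0.446, 0.001]
force: [0.4, 0.5, -1.1]
width: 0.0156
grasp_force: 44.9
```

apply_moves:
  moves: [0, 0, 0.003, 0, 1, 0, 0, 0.003, 0, 1, 0, 0, 0.002, 0, 1, 0, 0, 0.002, 0, 1, 0, 0, 0, 0, 1]

```text
time: 7.8
eef_pos: [0.5426, -0.1188, 0.1171]
eef_rot: [3.11, 0.446, 0.0]
force: [-0.6, -0.2, -2.0]
width: 0.0155
grasp_force: 44.9
```

apply_moves:
  moves: [0, 0, 0.002, 0, 1, 0, 0, 0.002, 0, 1, 0, 0, 0.002, 0, 1, 0, 0, 0.001, 0, 1, 0, 0, 0, 0, 1]

```text
time: 8.43
eef_pos: [0.5425, -0.1187, 0.11]
eef_rot: [-3.11, -0.446, 0.0]
force: [0.4, -0.1, -1.7]
width: 0.0159
grasp_force: 44.9
```

apply_moves:
  moves: [0, 0, 0.001, 0, 1, 0, 0, 0.0005, 0, 1, 0, 0, 0.0005, 0, 1, 0, 0, 0, 0, 1, 0, 0, 0, 0, 1]

```text
time: 9.05
eef_pos: [0.5426, -0.1187, 0.1086]
eef_rot: [3.11, 0.446, 0.0]
force: [-2.9, 0.0, 5.5]
width: 0.0158
grasp_force: 44.9
```

apply_moves:
  moves: [0, 0, 0.0005, 0, 1, 0, 0, 0, 0, 1, 0, 0, 0, 0, 1, 0, 0, 0, 0, 1, 0, 0, 0, 0, 1]
  grip_force: 8

```text
time: 9.68
eef_pos: [0.5427, -0.1187, 0.1085]
eef_rot: [3.109, 0.446, 0.0]
force: [-5.9, 0.1, 9.3]
width: 0.016
grasp_force: 8.0
```

```bash
python3 -c "
from h import *
s=get_state();print(s['eef_pos'],s['force'],s['wrist_torque'],s['grasp_force'])"
```

```text
[ 0.54265561 -0.11873718  0.10853347] [-5.87543527  0.11354593  9.25220083] [ 0.23754601  1.10767314 -0.03111184] 8.000471541745355
```

apply_moves:
  moves: [0, 0, -0.0005, 0, 1, 0, 0, 0, 0, 0.8, 0, 0, 0, 0, 0.6, 0, 0, 0, 0, 0.4, 0, 0, 0, 0, 0.4]

```text
time: 10.3
eef_pos: [0.5426, -0.1188, 0.108]
eef_rot: [-3.11, -0.446, 0.0]
force: [0.2, 0.1, -0.1]
width: 0.0396
grasp_force: 0.0
```

```bash
python3 snap.py w5
python3 - <<'E'
from h import *
w=cv2.imread("pics/w5.png");sc=cams.grab_frame("scene");t=cams.grab_frame("top")
a=cv2.resize(sc[160:265,80:220],(400,300),interpolation=2);b=cv2.resize(t[135:285,400:600],(400,300),interpolation=2)
cv2.imwrite("pics/m5.png",np.vstack([np.hstack([a,b]),cv2.resize(w[120:345,20:620],(800,300))]))
E
```

```text
[ 0.5426 -0.1188  0.108 ] [-3.1097 -0.4458  0.    ] 0.003
```

View pics/m5.png

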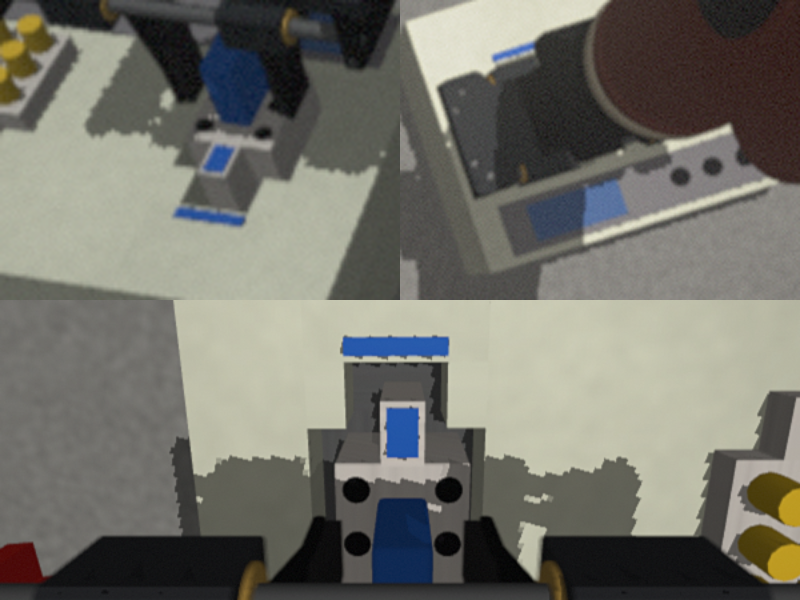

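The block is released in the well with its rib in the slot. I'll back off and check that it stands level at floor height.

apply_moves:
  moves: [0, 0, 0, 0, 0.2, 0, 0, -0.01, 0, 0, 0, 0, -0.03, 0, 0, 0, 0, -0.04, 0, 0, 0, 0, -0.03, 0, 0]

```text
time: 11.08
eef_pos: [0.543, -0.1187, 0.2206]
eef_rot: [3.109, 0.446, 0.003]
force: [0.0, -0.2, -0.3]
width: 0.0858
grasp_force: 0.0
```

apply_moves:
  moves: [-0.04, 0, 0, 0, 0, -0.02, 0, 0, 0, 0, 0, 0, 0, 0, 0, 0, 0, 0, 0, 0, 0, 0, 0, 0, 0]

```text
time: 11.7
eef_pos: [0.4857, -0.1351, 0.2181]
eef_rot: [-3.109, -0.447, -0.0]
force: [0.4, 0.2, -0.6]
width: 0.0871
grasp_force: 0.0
```

```bash
python3 snap.py w6
python3 - <<'E'
from fit import *
import json
c=cam("wrist",json.load(open("pics/w6.json")));w=cv2.imread("pics/w6.png");sc=cams.grab_frame("scene")
cv2.imwrite("pics/s6.png",sc)
p=proj(c,place(.5426,-.1188,.058,.285,B)).round(1);ps=proj(S,place(.5426,-.1188,.058,.285,B)).round(1)
print(p.tolist(),ps.tolist())
x,y=p.mean(0).astype(int);x0=max(0,x-100);y0=max(0,y-75)
a=w[y0:y0+150,x0:x0+200];x,y=ps.mean(0).astype(int);b=sc[y-37:y+38,x-50:x+50]
print(x0,y0,x-50,y-37)
z=lambda i,k:cv2.resize(i,None,fx=k,fy=k,interpolation=2)
A,Bb=z(a,4),z(b,4)
A[-300:,:400]=A[-300:,:400]
cv2.imwrite("pics/m6.png",np.vstack([cv2.resize(a,(800,600),interpolation=2)]))
cv2.imwrite("pics/n6.png",z(b,6))
E
```

```text
[ 0.4857 -0.1351  0.2181] [-3.1092e+00 -4.4710e-01 -4.0000e-04] 0.004
[[287.5, 104.5], [356.1, 104.6], [354.1, 191.3], [289.3, 191.2], [310.7, 71.0], [333.0, 71.0], [307.4, 122.6], [336.2, 122.6], [335.6, 183.7], [307.9, 183.7]] [[174.9, 212.5], [144.5, 208.2], [159.8, 179.6], [188.7, 183.5], [159.0, 222.1], [149.2, 220.7], [160.5, 185.3], [149.0, 183.7], [158.7, 166.0], [169.8, 167.5]]
221 59 111 155
```

View pics/m6.png

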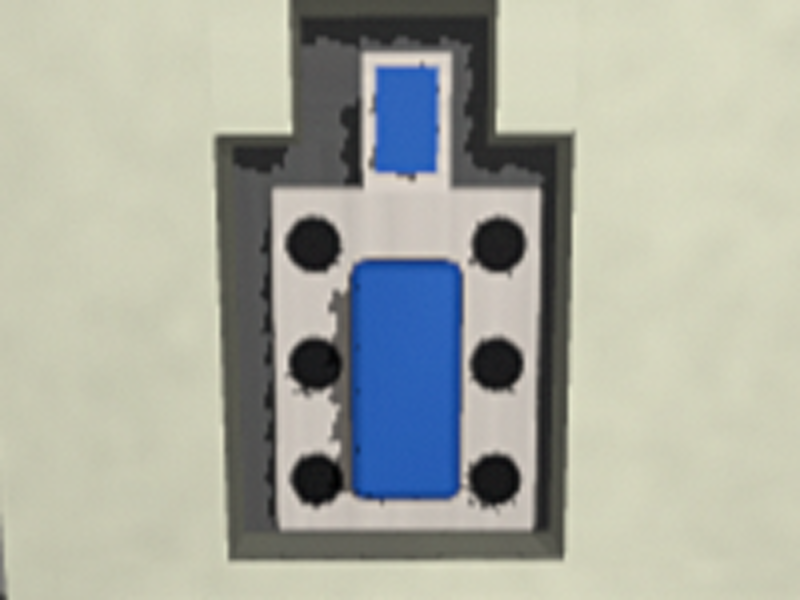

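View pics/n6.png

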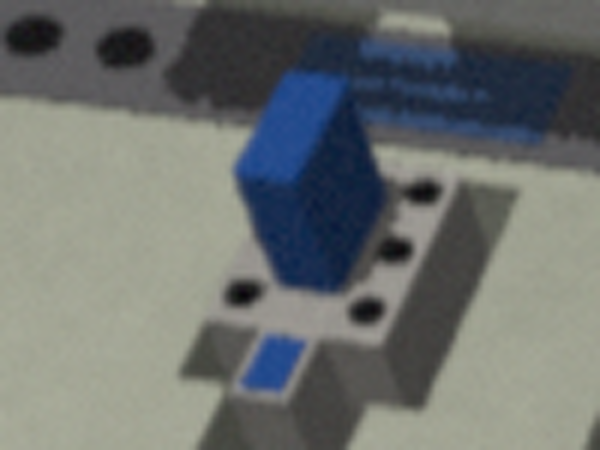

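The block's edges match the projection for a block standing level on the floor to about 1.5 px. The body's front edge is at row 106 against 105 predicted, and the handle spans rows 124–183.5 against 123–184. The rib is in the slot, the arm is clear, and the force on it is near zero.

```bash
python3 -c "
from rig import job;print(job.finish_job())"
```

```text
the job is handed in; nothing more can be done
None
```

The blue-handled block stands level on the well's floor with its rib in the slot; I lowered it in, let go, and handed the job in at about 12 s without touching the orange or green blocks.

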